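# Move three samples on to their next instruments

### The job

Each of the three samples is finished where it stands and goes on to its next instrument: the beaker with the stir bar onto the hotplate stirrer, the filter dish onto the light stage, and the capped jar onto the balance pan, each upright in the middle of its plate. An instrument must never carry two samples at once, so put one down on the empty cork mat on the way if you need the space. The samples are glass: set them down rather than dropping them, do not tip them over, and leave the wash bottle and the amber reagent bottle where they stand.

Things in the scene. Friction and masses are not known exactly. Their poses are not given: they have to be found in the camera images.
- beaker: Sample: small clear-glass beaker, open at the top, with a white stir bar lying on its bottom and white graduation marks. Straight wall 50 mm in outer diameter, 72 mm tall, wall 2.5 mm, about 80 g. Origin at the centre of its underside, z up. At the start it stands on the balance pan, up to 14 mm off centre.
- dish: Sample: flat round glass filter dish, closed, with a sand-brown stained filter membrane (47 mm) visible under its top. 58 mm in diameter and 16 mm tall (the foot, up to 4 mm, is 53 mm wide), about 45 g. Origin at the centre of its underside, z up. At the start it lies on the hotplate stirrer, up to 14 mm off the plate's centre. The plate is cold.
- jar: Sample: squat clear-glass jar with a black screw cap, the only capped sample. Glass 48 mm in diameter up to 36 mm height, black cap 48 mm in diameter from 40 to 53 mm height (total height 53 mm), about 110 g. Origin at the centre of its underside, z up. At the start it stands on the light stage, up to 14 mm off the plate's centre.
- balance: Fixed instrument: off-white top-pan balance with a round steel pan (116 mm diameter) and a display on the side towards the robot. Origin on the table exactly under the pan's centre; the pan's top is 60 mm above it. Housing 150 mm wide (y), from 130 mm before (-x) to 70 mm behind (+x) the origin, 50 mm high. The pan does not move.
- stirrer: Fixed instrument: grey hotplate stirrer with a square bare-metal plate (134 x 134 mm) and two knobs on the side towards the robot. Origin on the table exactly under the plate's centre; the plate's top is 70 mm above it. Housing 145 mm wide (y), from 130 mm before (-x; its knobs 147 mm) to 70 mm behind (+x) the origin, 58 mm high.
- light_stage: Fixed instrument: low off-white LED light stage with a round white frosted plate (106 mm diameter, dark rim) and two thin stage clips swung back along its far side. Origin on the table exactly under the plate's centre; the plate's top is 35 mm above it. Housing 150 mm wide (y), from 120 mm before (-x) to 70 mm behind (+x) the origin, 33 mm high.
- cork_mat: Fixed round cork mat on the table, 130 mm in diameter, 6 mm thick, empty at the start: the free spot for putting a sample down on the way. Origin on the table under its centre.
- wash_bottle: Bystander: white plastic wash bottle with a bent nozzle, 62 mm in diameter, 150 mm tall, loose. Origin at the centre of its underside.
- reagent_bottle: Bystander: small amber reagent bottle with a black cap, 42 mm in diameter, 82 mm tall, loose. Origin at the centre of its underside.

How it is judged:
At the end, for the whole second after the job is handed in: The beaker stands upright on the stirrer's plate, the dish lies flat on the light stage's plate and the jar stands upright on the balance pan, each centred within 15 mm and at rest (horizontal distance between beaker and stirrer below 0.015 m and z of beaker in the frame of stirrer between 0.064 and 0.076 m and angle between each of beaker, dish, jar's own z axis and vertical below 0.1 rad and linear speed of each of beaker, dish, jar below 0.02 m/s and angular speed of each of beaker, dish, jar below 0.2 rad/s and horizontal distance between dish and light_stage below 0.015 m and z of dish in the frame of light_stage between 0.029 and 0.041 m and horizontal distance between jar and balance below 0.015 m and z of jar in the frame of balance between 0.054 and 0.066 m); the robot touches nothing.
It fails at once if two samples stand on one instrument at the same time (((horizontal distance between beaker and balance below 0.085 m and z of beaker in the frame of balance below 0.068 m) and (horizontal distance between dish and balance below 0.085 m and z of dish in the frame of balance below 0.068 m)) or ((horizontal distance between beaker and balance below 0.085 m and z of beaker in the frame of balance below 0.068 m) and (horizontal distance between jar and balance below 0.085 m and z of jar in the frame of balance below 0.068 m)) or ((horizontal distance between dish and balance below 0.085 m and z of dish in the frame of balance below 0.068 m) and (horizontal distance between jar and balance below 0.085 m and z of jar in the frame of balance below 0.068 m)) or ((horizontal distance between beaker and stirrer below 0.085 m and z of beaker in the frame of stirrer below 0.078 m) and (horizontal distance between dish and stirrer below 0.085 m and z of dish in the frame of stirrer below 0.078 m)) or ((horizontal distance between beaker and stirrer below 0.085 m and z of beaker in the frame of stirrer below 0.078 m) and (horizontal distance between jar and stirrer below 0.085 m and z of jar in the frame of stirrer below 0.078 m)) or ((horizontal distance between dish and stirrer below 0.085 m and z of dish in the frame of stirrer below 0.078 m) and (horizontal distance between jar and stirrer below 0.085 m and z of jar in the frame of stirrer below 0.078 m)) or ((horizontal distance between beaker and light_stage below 0.085 m and z of beaker in the frame of light_stage below 0.043 m) and (horizontal distance between dish and light_stage below 0.085 m and z of dish in the frame of light_stage below 0.043 m)) or ((horizontal distance between beaker and light_stage below 0.085 m and z of beaker in the frame of light_stage below 0.043 m) and (horizontal distance between jar and light_stage below 0.085 m and z of jar in the frame of light_stage below 0.043 m)) or ((horizontal distance between dish and light_stage below 0.085 m and z of dish in the frame of light_stage below 0.043 m) and (horizontal distance between jar and light_stage below 0.085 m and z of jar in the frame of light_stage below 0.043 m))).
It fails at once if a sample is tipped by more than about 35 degrees (angle between any of beaker, dish, jar's own z axis and vertical above 0.6 rad).
It fails at once if a sample is dropped (falls freely, touching nothing, faster than 0.5 m/s: about 13 mm of fall) ((contact force between beaker and anything else below 0.01 N and linear speed of beaker above 0.5 m/s) or (contact force between dish and anything else below 0.01 N and linear speed of dish above 0.5 m/s) or (contact force between jar and anything else below 0.01 N and linear speed of jar above 0.5 m/s)).
It fails at once if the wash bottle or the reagent bottle is moved by more than 25 mm or tipped (distance of any of wash_bottle, reagent_bottle from where it was at the start of the episode above 0.025 m or angle between any of wash_bottle, reagent_bottle's own z axis and vertical above 0.35 rad).
It also fails if it takes over 112 s, if anything falls off the work surface, if the arm or the gripper's body presses on something with over 40 N, if the wrist force passes 120 N, or if a joint passes its speed limit or range.

### The arm

A 7-joint arm with a two-finger parallel gripper is mounted at the origin on the work surface. World frame = base frame: x ahead of the robot, y to its left, z up, the work surface at z = 0. Lengths are in m, angles in rad, forces in N, time in s.
With the tool pointing down it reaches from about 0.35 to 0.9 m from the base axis. Payload 19.9 kg.
Tool frame: the origin (TCP) lies on the centre line of the jaws, within the pads' length; the fingertips stand 19 mm ahead of it and the grasp point (between the pads) is the TCP (ctrl.nose_length is the z of the fingertips in the tool frame, in m); z points along the fingers, y is the line along which they close (so a half turn about z gives the same grasp; the last joint's range is limited). The gripper opens to 85 mm and grips with 20 to 120 N. Pads are 22 mm wide; open, the fingers measure 114 mm over their backs; the gripper's body (76 mm by 85 mm) begins 54 mm behind the grasp point. The pads swing forward as they close: fully open they stand 13 mm farther back than shut.
Start: joints at [1.234, 0.417, -0.01, 1.614, 0.005, 1.111, -0.053], TCP at [0.182, -0.598, 0.25] pointing down, gripper open.
Joint ranges: [-2.81, 2.81], [-0.39, 2.02], [-1.27, 1.25], [0.06, 2.57], [-1.19, 4.33], [0.19, 2], [-2.82, 2.82]. Speed limits (rad/s): [1.89, 1.89, 2.39, 2.39, 3.01, 3.01, 3.01].

### API

Orientations are given as a unit quaternion [w, x, y, z].
In Python, from plant import ctrl, get_image, finish_job gives the robot as it stands. The module is installed in compiled form; this text tells all that it offers.
- The arm moves only by the tool arm_command, never from a script. Its argument "increments" is a list that holds one entry, the list of rows, each a list of 6 numbers: the shift along the tool's x, y, z in cm, then the turn, a rotation vector about the tool's x, y, z in degrees. A call has exactly 5 rows; each row shifts and turns the commanded pose from where the row before left it, along the tool's axes as they then stand; what a row does not reach is not made up. A row lasts 1/10 s, in which the tool goes at most 50 mm and 8.59 degrees, less where a joint would pass 70% of its speed; a pose out of reach is approached as far as the arm can. A call is refused whole if a number of a shift passes 5 or a number of a turn 8.59, either way. A call with a gripper value outside its range is refused whole. "claw" is the opening, from 0 (shut) to 1 (fully open), set as the call begins (left out, the last holds). The fingers move at their own pace and stop on an object; "force" is the grip in N (left out, the last holds). Time passes only in rows, so rows that do not move let the fingers close, or fill a call up. It gives the time, the measured TCP pose, the force, the opening and the grip force at its end, in the units of the state.
- ctrl.sense(): the state, without advancing time (a new reading comes with each control period).
- get_image(name): name is "scene" or "top"; returns a dict with "image" (400x640x3 uint8, red, green, blue), "mtx" (3x3 intrinsics, pixels), "pose" (4x4, takes a point from camera to world coordinates). Camera axes: x right, y up, looking along -z (the intrinsics and any distortion apply to the point x, -y, -z); pixel columns grow to the right and rows downward; lengths in m; the calibration is good to about 2 mm. A picture is of the moment at which its call begins. There is no depth.
- finish_job(): hands the job in; it is judged then, once.
The state is a dict: "clock": time; "joints": joint angles; "joint_vel": joint speeds; "joint_efforts": joint torques, N m; "tcp_pos": TCP position; "tcp_rot": TCP orientation; "ft_force": force on the tool from outside, world axes, zero at the start; "torque": the same for the moment, N m; "grip_width": finger opening in m; "grip_force": force on a finger pad.
Only numpy, scipy, OpenCV 4.12 (cv2) and the standard library are available. Lean on these libraries where they do the work, as an engineer would, in place of code of your own. Each camera call takes 0.05 s, during which the arm holds its last target. There are 200 camera calls.

## Working session

There is one attempt and no reset: what is moved stays moved. The work goes in short steps, Python scripts to look and compute and a tool call to move; the robot and the scene stay as the last step left them, time stands still between calls to the robot, and variables do not carry over. Pictures are saved under pics/ and viewed, at most 14 in all, crops included, and the job is handed in when it is done.

Besides the shell and the picture viewer there is one more tool, called after ">>>" as name(argument=value, ...) on one line, values as JSON. arm_command: Moves the arm, as the interface text tells. Its arguments: {"type":"object","properties":{"increments":{"type":"array","items":{"type":"array","items":{"type":"array","items":{"type":"number"}}}},"claw":{"type":"number"},"force":{"type":"number"}},"required":["increments"]}

```bash
mkdir -p pics
python3 - <<'E'
from plant import ctrl,get_image
import cv2,numpy as np
for n in("scene","top"):
    d=get_image(n);cv2.imwrite(f"pics/{n}0.png",d["image"][:,:,::-1]);print(n,d["mtx"],d["pose"].round(4),[k for k in d])
s=ctrl.sense();print(s,ctrl.nose_length)
E
```

```text
scene [[438.56695712   0.         315.87517983]
 [  0.         438.56695712 193.39164827]
 [  0.           0.           1.        ]] [[-1.2440e-01 -7.8640e-01  6.0510e-01  1.4115e+00]
 [ 9.9220e-01 -9.7800e-02  7.6900e-02  1.1950e-01]
 [-1.3000e-03  6.1000e-01  7.9240e-01  1.1258e+00]
 [ 0.0000e+00  0.0000e+00  0.0000e+00  1.0000e+00]] ['image', 'mtx', 'pose']
top [[411.53620755   0.         315.89878186]
 [  0.         411.53620755 192.53858523]
 [  0.           0.           1.        ]] [[-0.0309  0.9985 -0.0452  0.5282]
 [-0.9995 -0.0308  0.0036  0.0089]
 [ 0.0022  0.0453  0.999   1.3508]
 [ 0.      0.      0.      1.    ]] ['image', 'mtx', 'pose']
{'clock': 0.1, 'joints': array([ 1.23448779,  0.41790548, -0.01029342,  1.61410286,  0.00468287,
        1.11068496, -0.05300028]), 'joint_vel': array([ 5.86774049e-04, -4.53213395e-03, -8.94884087e-04, -2.64442804e-03,
       -2.47395321e-04, -1.34064038e-04, -3.53269193e-05]), 'joint_efforts': array([ 8.98763101e-04, -8.65833950e+01,  6.80112541e-01, -4.35639524e+01,
        1.92224368e-02,  4.91172366e-03, -5.96711561e-05]), 'tcp_pos': array([ 0.18150787, -0.59776774,  0.24973302]), 'tcp_rot': array([-5.25952364e-04,  9.89156144e-01,  1.46866720e-01, -1.15064480e-04]), 'ft_force': array([-0.17543704, -0.95319934, -0.60573132]), 'torque': array([-0.02173848, -0.04646092,  0.02647468]), 'grip_force': 0.0, 'grip_width': 0.08519324626707174} 0.019
```

View pics/scene0.png

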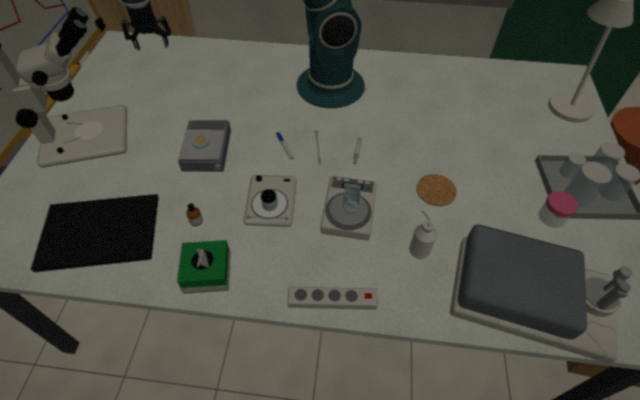

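View pics/top0.png

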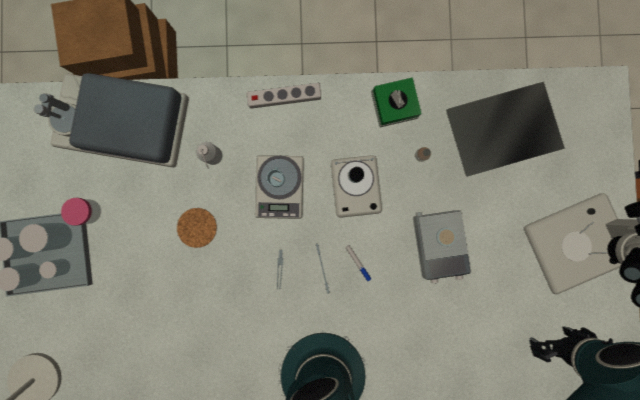

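The scene view shows the stirrer at (205,145), light stage (270,203), balance (349,208), cork (436,189), amber bottle (194,215) and wash bottle (423,240). In the top view, the balance pan is at (279,178), light plate (355,178), dish (446,237) and cork (197,227). Next I'll fit these more precisely.

```bash
cat > h.py <<'E'
from plant import ctrl,get_image
import cv2,numpy as np
from scipy.spatial.transform import Rotation as R
def ray(d,uv,z):
    u=cv2.undistortPoints(np.float64([[uv]]),d["mtx"],None)[0,0]
    v=d["pose"][:3,:3]@[u[0],-u[1],-1]; c=d["pose"][:3,3]
    return c+v*(z-c[2])/v[2]
def px(d,p):
    q=d["pose"][:3,:3].T@(np.asarray(p)-d["pose"][:3,3]); q=d["mtx"]@[q[0],-q[1],-q[2]]; return q[:2]/q[2]
def blob(d,lo,hi,box,mode=cv2.COLOR_RGB2HSV):
    x0,y0,x1,y1=box; im=cv2.cvtColor(d["image"],mode)[y0:y1,x0:x1]
    m=cv2.inRange(im,np.array(lo),np.array(hi)); c,_=cv2.findContours(m,0,1)
    c=max(c,key=cv2.contourArea)
    (a,b),wh,t=cv2.fitEllipse(c); return (a+x0,b+y0),wh,cv2.contourArea(c)
def crop(d,box,k,f):
    x0,y0,x1,y1=box; cv2.imwrite(f,cv2.resize(d["image"][y0:y1,x0:x1,::-1],None,fx=k,fy=k,interpolation=cv2.INTER_CUBIC))
E
python3 - <<'E'
from h import *
t=get_image("top");s=get_image("scene")
a=cv2.resize(t["image"][145:225,245:395],None,fx=5,fy=5,interpolation=2)
cv2.imwrite("pics/c1.png",a[:,:,::-1])
a=cv2.resize(t["image"][200:290,400:490],None,fx=4,fy=4,interpolation=2)
b=cv2.resize(s["image"][110:200,170:260],None,fx=4,fy=4,interpolation=2)
cv2.imwrite("pics/c2.png",np.hstack([a,b])[:,:,::-1])
b=cv2.resize(s["image"][165:245,240:390],None,fx=5,fy=5,interpolation=2);cv2.imwrite("pics/c3.png",b[:,:,::-1])
print(ray(t,(197,227.5),.006))
for uv in ((279,178),(355,178),(442,235)): print(ray(t,uv,.06))
E
```

```text
[0.48703867 0.39454048 0.006     ]
[0.63589332 0.11874958 0.06      ]
[ 0.62854884 -0.12014547  0.06      ]
[ 0.44157258 -0.38585454  0.06      ]
```

View pics/c1.png

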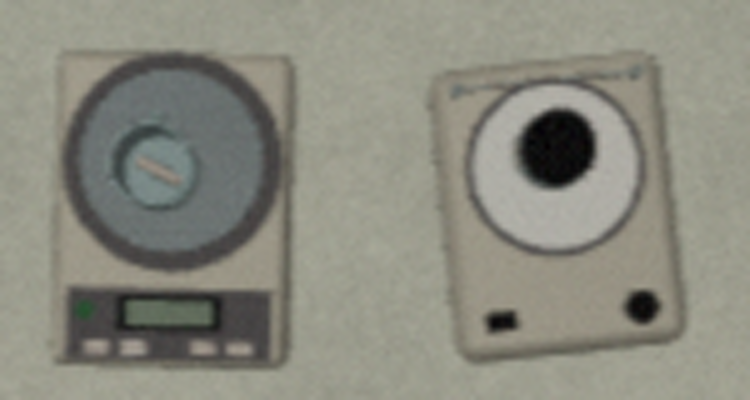

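View pics/c2.png

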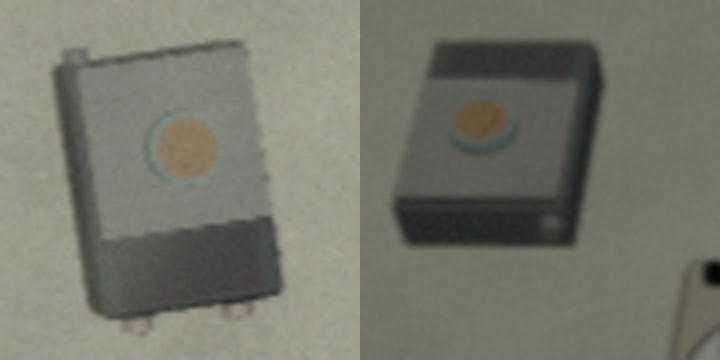

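View pics/c3.png

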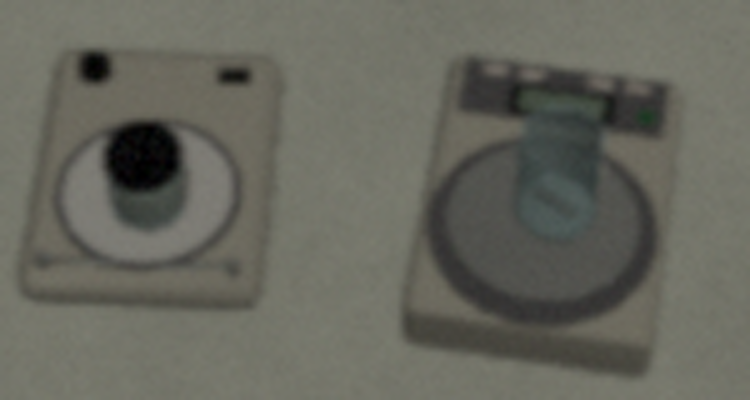

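c1 shows the balance pan centred at about (173,160), the beaker bottom at (160,172), the light plate at (556,166) and the cap at (557,147). c2 shows the stirrer plate corners and the membrane at (187,146) left and (121,117) right. c3 shows the same objects in the scene view.

Run:
```python
from h import *
t=get_image("top");s=get_image("scene")
def C(u,v,k,ox,oy): return ((u+.5)/k-.5+ox,(v+.5)/k-.5+oy)
T=lambda u,v,z:ray(t,C(u,v,5,245,145),z)[:2].round(4)
S=lambda u,v,z:ray(s,C(u,v,5,240,165),z)[:2].round(4)
T2=lambda u,v,z:ray(t,C(u,v,4,400,200),z)[:2].round(4)
S2=lambda u,v,z:ray(s,C(u,v,4,170,110),z)[:2].round(4)
print("pan",T(173,160,.06),S(547,228,.06))
print("beaker",T(160,173,.061),S(556,207,.061))
print("light",T(556,166,.035),S(149,194,.035))
print("cap",T(557,147,.088),S(144,157,.088))
print("plate",T2(174.5,141,.07),[T2(*p,.07) for p in((78,68),(245,42),(272,215),(103,240))],[S2(*p,.07) for p in((65,78),(218,80),(193,197),(37,197))])
print("dish",T2(187,146,.085),S2(121,117,.085))
# auto fits
for n,a in dict(cap=((0,0,0),(180,255,45),(340,160,370,190)),white=((0,0,140),(180,60,255),(330,155,385,200)),memb=((8,70,60),(25,255,255),(430,220,465,250)),cork=((8,70,60),(25,255,255),(170,200,225,255))).items():
    try:
        p,w,A=blob(t,*a); z=dict(cap=.088,white=.035,memb=.085,cork=.006)[n]; print(n,p,w,A,ray(t,p,z)[:2].round(4))
    except Exception as e: print(n,e)
p,w,A=blob(s,(0,0,0),(180,255,30),(255,185,290,210));print("capS",p,w,A,ray(s,p,.088)[:2].round(4))
p,w,A=blob(s,(8,70,40),(25,255,255),(190,130,215,150));print("membS",p,w,A,ray(s,p,.085)[:2].round(4))
print("wash",ray(t,(207,153),.1),ray(s,(422,250),.03));print("amber",ray(t,(422,154),.08),ray(s,(194,222),.0))
```

```text
pan [0.6403 0.118 ] [0.6481 0.1219]
beaker [0.6323 0.1263] [0.6327 0.1261]
light [ 0.6311 -0.1252] [ 0.6349 -0.1237]
cap [ 0.6386 -0.1209] [ 0.6461 -0.12  ]
plate [ 0.4425 -0.3867] [array([ 0.5013, -0.3142]), array([ 0.5175, -0.445 ]), array([ 0.3831, -0.4596]), array([ 0.368 , -0.3279])] [array([ 0.3845, -0.4594]), array([ 0.3707, -0.3287]), array([ 0.5045, -0.315 ]), array([ 0.5201, -0.4403])]
dish [ 0.4394 -0.3915] [ 0.4379 -0.3912]
cap (356.1485290527344, 174.11490535736084) (12.844104766845703, 14.000225067138672) 139.0 [ 0.6382 -0.1213]
white (355.5200424194336, 177.85341835021973) (31.637968063354492, 31.882125854492188) 791.0 [ 0.6309 -0.1243]
memb (446.1911029815674, 236.688814163208) (12.343243598937988, 13.266417503356934) 126.0 [ 0.4377 -0.3908]
cork (196.34390449523926, 227.35463523864746) (38.886077880859375, 39.442359924316406) 1203.5 [0.4876 0.3967]
capS (268.0160188674927, 196.04983520507812) (12.285266876220703, 12.958998680114746) 123.5 [ 0.6464 -0.1211]
membS (199.8539571762085, 139.09571743011475) (8.117578506469727, 12.330653190612793) 77.0 [ 0.4389 -0.391 ]
wash [0.7158351  0.33302775 0.1       ] [0.74035897 0.34070084 0.03      ]
amber [ 0.69529402 -0.32883047  0.08      ] [ 0.70873476 -0.34901932  0.        ]
```

>>> arm_command(increments=[[[0,0,0,0,0,8.45],[0,0,0,0,0,8.45],[3.5,-3,0,0,0,0],[4,-3.5,0,0,0,0],[4,-3.5,0,0,0,0]]], claw=1, force=40)

```text
clock: 0.8
tcp_pos: [0.2928, -0.5009, 0.2502]
tcp_rot: [-0.0, 1.0, -0.0, -0.0]
ft_force: [-0.1, -0.8, -0.8]
grip_width: 0.0854
grip_force: 0.0
```

>>> arm_command(increments=[[[4,-3.5,0,0,0,0],[4,-3.5,1,0,0,0],[4,-2.5,2,0,0,0],[2.1,-1.2,2,0,0,0],[0,0,2,0,0,0]]])

```text
clock: 1.3
tcp_pos: [0.4301, -0.3976, 0.1808]
tcp_rot: [-0.0, 1.0, 0.003, 0.001]
ft_force: [-0.2, -0.1, -0.4]
grip_width: 0.0855
grip_force: 0.0
```

>>> arm_command(increments=[[[0,0,2,0,0,0],[0,0,2,0,0,0],[0,0,2,0,0,0],[0,0,1,0,0,0],[0,0,0,0,0,0]]])

```text
clock: 1.8
tcp_pos: [0.426, -0.4001, 0.1104]
tcp_rot: [-0.001, 1.0, -0.0, -0.001]
ft_force: [-0.1, 0.1, 0.9]
grip_width: 0.0853
grip_force: 0.0
```

>>> arm_command(increments=[[[0,0,1,0,0,0],[0,0,0.8,0,0,0],[0,0,0,0,0,0],[0,0,0,0,0,0],[0,0,0,0,0,0]]])

```text
clock: 2.3
tcp_pos: [0.4267, -0.4007, 0.0939]
tcp_rot: [0.0, 1.0, -0.0, 0.0]
ft_force: [1.0, 0.3, 0.0]
grip_width: 0.0854
grip_force: 0.0
```

>>> arm_command(increments=[[[0,0,0,0,0,0],[0,0,0,0,0,0],[0,0,0,0,0,0],[0,0,0,0,0,0],[0,0,0,0,0,0]]], claw=0.5)

```text
clock: 2.8
tcp_pos: [0.4266, -0.4006, 0.0944]
tcp_rot: [0.0, 1.0, -0.0, 0.0]
ft_force: [-4.8, 4.0, 13.9]
grip_width: 0.054
grip_force: 39.3
```

Run:
```python
from h import *
s=get_image("scene");t=get_image("top")
a=cv2.resize(s["image"][70:190,140:260],None,fx=5,fy=5,interpolation=2)[:, :400]
b=cv2.resize(t["image"][190:310,390:510],None,fx=5,fy=5,interpolation=2)[:, :400]
cv2.imwrite("pics/g1.png",np.hstack([a,b])[:,:,::-1]); q=ctrl.sense();print(q["tcp_pos"],q["ft_force"],q["torque"],q["joints"])
```

```text
[ 0.42657541 -0.40064347  0.09435137] [-4.65710488  4.83162794 13.33729214] [0.8619309  0.82751329 0.02997295] [ 0.75904469  0.53874297 -0.07417184  1.83097805  0.05457637  0.77345779
 -0.91471444]
```

View pics/g1.png

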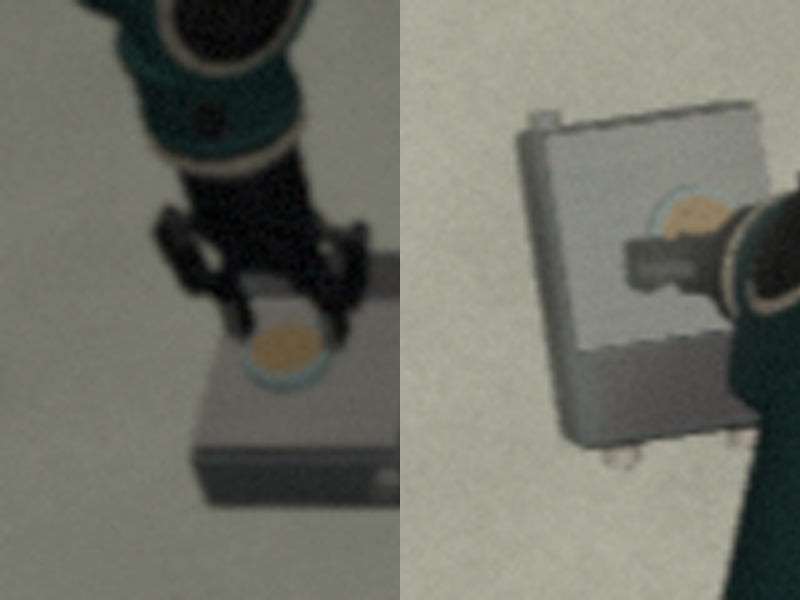

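The image shows the pads about 11 mm towards the robot from the dish centre. The arm fell short on the fast rows, so I'll open, recentre and check the measured pose.

>>> arm_command(increments=[[[0,0,0,0,0,0],[0,0,0,0,0,0],[0,0,0,0,0,0],[0,0,0,0,0,0],[0,0,-1,0,0,0]]], claw=1)

```text
clock: 3.4
tcp_pos: [0.426, -0.4001, 0.1027]
tcp_rot: [-0.001, 1.0, -0.0, -0.001]
ft_force: [-0.6, 0.3, -0.0]
grip_width: 0.0852
grip_force: 0.0
```

>>> arm_command(increments=[[[0,0,-2,0,0,0],[0,0,-2,0,0,0],[0,0,-2,0,0,0],[0,0,-2,0,0,0],[-3,0,0,0,0,0]]])

```text
clock: 3.9
tcp_pos: [0.3999, -0.4005, 0.1867]
tcp_rot: [0.001, 1.0, 0.002, 0.002]
ft_force: [-0.2, 0.3, -0.2]
grip_width: 0.085
grip_force: 0.0
```

>>> arm_command(increments=[[[-4,2,0,0,0,0],[-4,2,0,0,0,0],[0,0,0,0,0,0],[0,0,0,0,0,0],[0,0,0,0,0,0]]])

```text
clock: 4.4
tcp_pos: [0.3173, -0.4402, 0.184]
tcp_rot: [0.0, 1.0, 0.0, 0.0]
ft_force: [0.3, 0.3, -0.2]
grip_width: 0.0856
grip_force: 0.0
```

Run:
```python
from h import *
s=get_image("scene");t=get_image("top")
for d,b in((t,(425,215,470,255)),(s,(185,125,222,155))):
    p,w,A=blob(d,(8,70,40),(25,255,255),b);print(p,w,A,ray(d,p,.085)[:2].round(4))
q=ctrl.sense();print(q["tcp_pos"],q["tcp_rot"].round(3),q["ft_force"])
```

```text
(449.7784118652344, 236.34955406188965) (12.86600399017334, 12.934736251831055) 128.0 [ 0.4384 -0.4019]
(196.67038822174072, 138.98408889770508) (8.075645446777344, 12.112112045288086) 75.0 [ 0.4397 -0.4016]
[ 0.31751432 -0.43996863  0.18364342] [-0.     1.     0.001  0.   ] [-0.38650278  0.20259911 -0.11824353]
```

>>> arm_command(increments=[[[3,-1,0,0,0,0],[3,-1,0,0,0,0],[3,-1,0,0,0,0],[3.2,-0.8,0,0,0,0],[0,0,0,0,0,0]]])

```text
clock: 5.0
tcp_pos: [0.4434, -0.3994, 0.1833]
tcp_rot: [-0.001, 1.0, 0.003, 0.001]
ft_force: [-0.0, 0.8, 1.1]
grip_width: 0.0853
grip_force: 0.0
```

>>> arm_command(increments=[[[0,0,1.5,0,0,0],[0,0,2,0,0,0],[0,0,2,0,0,0],[0,0,1,0,0,0],[0,0,0,0,0,0]]])

```text
clock: 5.5
tcp_pos: [0.4375, -0.4021, 0.1169]
tcp_rot: [-0.001, 1.0, -0.0, -0.001]
ft_force: [-0.2, -0.2, 0.6]
grip_width: 0.0852
grip_force: 0.0
```

>>> arm_command(increments=[[[0.2,0,1,0,0,0],[0,0,1,0,0,0],[0,0,0.6,0,0,0],[0,0,0,0,0,0],[0,0,0,0,0,0]]])

```text
clock: 6.0
tcp_pos: [0.4406, -0.4026, 0.0926]
tcp_rot: [-0.0, 1.0, -0.0, -0.0]
ft_force: [0.3, -0.4, -0.0]
grip_width: 0.085
grip_force: 0.0
```

>>> arm_command(increments=[[[0,0,0,0,0,0],[0,0,0,0,0,0],[0,0,0,0,0,0],[0,0,0,0,0,0],[0,0,0,0,0,0]]], claw=0.5)

```text
clock: 6.5
tcp_pos: [0.4407, -0.4027, 0.0934]
tcp_rot: [0.0, 1.0, -0.0, 0.0]
ft_force: [-3.0, 2.3, 9.9]
grip_width: 0.0559
grip_force: 40.4
```

>>> arm_command(increments=[[[0,0,-0.5,0,0,0],[0,0,-1,0,0,0],[0,0,-1,0,0,0],[0,0,-1,0,0,0],[0,0,0,0,0,0]]])

```text
clock: 7.0
tcp_pos: [0.4411, -0.4031, 0.1294]
tcp_rot: [0.001, 1.0, -0.0, 0.001]
ft_force: [0.1, -0.3, -0.5]
grip_width: 0.056
grip_force: 42.4
```

Run:
```python
from h import *
s=get_image("scene")
crop(s,(140,60,260,190),4,"pics/g2.png"); q=ctrl.sense();print(q["tcp_pos"],q["ft_force"],q["torque"],q["grip_width"],q["grip_force"])
```

```text
[ 0.44084194 -0.40279806  0.12845854] [ 0.52304162  0.61985373 -1.97928261] [-0.00227026  0.02844138 -0.00534831] 0.05577297143151239 42.41053819656372
```

View pics/g2.png

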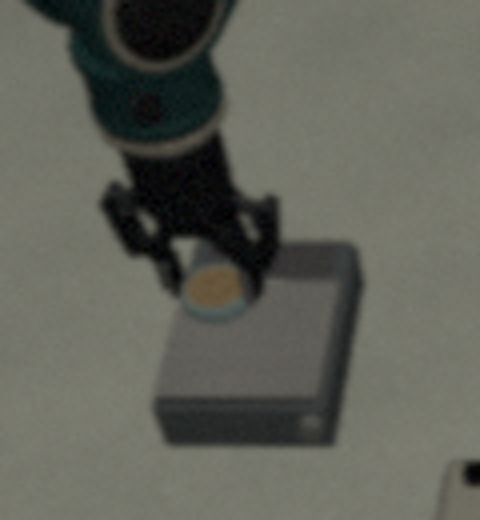

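The dish is held level and clear of the plate. Next I'll carry it to the cork mat.

>>> arm_command(increments=[[[0,0,-2,0,0,0],[0,-1,-3,0,0,0],[0.2,-2,-2,0,0,0],[0.3,-3,0,0,0,0],[0.3,-4,0,0,0,0]]])

```text
clock: 7.55
tcp_pos: [0.4483, -0.3026, 0.1977]
tcp_rot: [0.0, 1.0, -0.001, 0.0]
ft_force: [1.3, 1.1, -0.1]
grip_width: 0.0562
grip_force: 42.6
```

>>> arm_command(increments=[[[0.3,-4,0,0,0,0],[0.3,-4,0,0,0,0],[0.3,-4,0,0,0,0],[0.3,-4,0,0,0,0],[0.3,-4,0,0,0,0]]])

```text
clock: 8.05
tcp_pos: [0.4633, -0.101, 0.1974]
tcp_rot: [-0.0, 1.0, -0.0, -0.0]
ft_force: [0.3, -0.4, -0.1]
grip_width: 0.0557
grip_force: 42.6
```

>>> arm_command(increments=[[[0.3,-4,0,0,0,0],[0.3,-4,0,0,0,0],[0.3,-4,0,0,0,0],[0.3,-4,0,0,0,0],[0.3,-4,0,0,0,0]]])

```text
clock: 8.55
tcp_pos: [0.4783, 0.099, 0.1974]
tcp_rot: [0.0, 1.0, -0.0, -0.0]
ft_force: [1.1, -0.1, -0.3]
grip_width: 0.0559
grip_force: 42.6
```

>>> arm_command(increments=[[[0.2,-4,0,0,0,0],[0.2,-4,0,0,0,0],[0.2,-4,0,0,0,0],[0.2,-4,0,0,0,0],[0,-4,0,0,0,0]]])

```text
clock: 9.05
tcp_pos: [0.4865, 0.2989, 0.1972]
tcp_rot: [0.0, 1.0, -0.0, -0.0]
ft_force: [0.6, -0.1, 0.8]
grip_width: 0.0556
grip_force: 42.6
```

>>> arm_command(increments=[[[0,-3,0,0,0,0],[0,-3,0,0,0,0],[0,-2,0,0,0,0],[0,0,0,0,0,0],[0,0,0,0,0,0]]])

```text
clock: 9.55
tcp_pos: [0.4864, 0.3772, 0.197]
tcp_rot: [0.0, 1.0, 0.0, -0.0]
ft_force: [0.7, -0.3, 0.2]
grip_width: 0.0559
grip_force: 42.6
```

>>> arm_command(increments=[[[0,-1,2,0,0,0],[0,-0.9,4,0,0,0],[0,0,4,0,0,0],[0,0,3,0,0,0],[0,0,1.5,0,0,0]]])

```text
clock: 10.05
tcp_pos: [0.4861, 0.3944, 0.0499]
tcp_rot: [0.001, 1.0, -0.001, -0.001]
ft_force: [-0.1, 0.3, -0.2]
grip_width: 0.0558
grip_force: 42.6
```

>>> arm_command(increments=[[[0,0,0.8,0,0,0],[0,0,0.4,0,0,0],[0,0,0.3,0,0,0],[0,0,0.2,0,0,0],[0,0,0,0,0,0]]])

```text
clock: 10.55
tcp_pos: [0.4869, 0.3966, 0.0361]
tcp_rot: [-0.0, 1.0, -0.0, 0.0]
ft_force: [-0.4, -0.6, -1.4]
grip_width: 0.0557
grip_force: 42.6
```

>>> arm_command(increments=[[[0,0,0.2,0,0,0],[0,0,0.2,0,0,0],[0,0,0.1,0,0,0],[0,0,0,0,0,0],[0,0,0,0,0,0]]])

```text
clock: 11.05
tcp_pos: [0.4866, 0.3965, 0.0305]
tcp_rot: [-0.0, 1.0, -0.0, -0.0]
ft_force: [-0.3, 0.0, 0.0]
grip_width: 0.0558
grip_force: 42.6
```

>>> arm_command(increments=[[[0,0,0.1,0,0,0],[0,0,0,0,0,0],[0,0,0,0,0,0],[0,0,0,0,0,0],[0,0,0,0,0,0]]])

```text
clock: 11.55
tcp_pos: [0.4866, 0.3964, 0.0295]
tcp_rot: [-0.0, 1.0, -0.0, -0.0]
ft_force: [-0.5, -0.2, 0.1]
grip_width: 0.0558
grip_force: 42.8
```

>>> arm_command(increments=[[[0,0,0.1,0,0,0],[0,0,0,0,0,0],[0,0,0.1,0,0,0],[0,0,0,0,0,0],[0,0,0,0,0,0]]])

```text
clock: 12.05
tcp_pos: [0.4868, 0.3966, 0.0292]
tcp_rot: [0.0, 1.0, -0.0, 0.0]
ft_force: [-8.6, -9.0, 29.9]
grip_width: 0.0557
grip_force: 45.6
```

>>> arm_command(increments=[[[0,0,0,0,0,0],[0,0,0,0,0,0],[0,0,0,0,0,0],[0,0,0,0,0,0],[0,0,0,0,0,0]]], claw=1)

```text
clock: 12.55
tcp_pos: [0.4866, 0.3964, 0.0274]
tcp_rot: [0.0, 1.0, -0.0, -0.0]
ft_force: [-0.1, -0.3, 0.5]
grip_width: 0.0856
grip_force: 0.0
```

>>> arm_command(increments=[[[0,0,-2,0,0,0],[0,0,-3,0,0,0],[0,0,-4,0,0,0],[0,0,-5,0,0,0],[0,0,-3,0,0,0]]])

```text
clock: 13.05
tcp_pos: [0.487, 0.3971, 0.2012]
tcp_rot: [-0.001, 1.0, 0.0, 0.001]
ft_force: [-0.4, 0.4, 1.0]
grip_width: 0.0852
grip_force: 0.0
```

>>> arm_command(increments=[[[1,2,0,0,0,0],[2,4,0,0,0,0],[2.2,4,0,0,0,0],[2.2,4,0,0,0,0],[2.2,4,0,0,0,0]]])

```text
clock: 13.55
tcp_pos: [0.5832, 0.2147, 0.1976]
tcp_rot: [-0.0, 1.0, 0.0, 0.0]
ft_force: [1.5, 0.5, -0.6]
grip_width: 0.0855
grip_force: 0.0
```

>>> arm_command(increments=[[[2,4,0,0,0,0],[2,3,0,0,0,0],[1,2,0,0,0,0],[0,0,0,0,0,0],[0,0,0,0,0,0]]])

```text
clock: 14.05
tcp_pos: [0.6324, 0.1265, 0.1973]
tcp_rot: [-0.0, 1.0, -0.0, -0.0]
ft_force: [-0.8, 1.2, 0.3]
grip_width: 0.0853
grip_force: 0.0
```

Run:
```python
from h import *
s=get_image("scene");t=get_image("top")
a=cv2.resize(s["image"][120:240,300:420],None,fx=5,fy=5,interpolation=2)[:, :400]
b=cv2.resize(t["image"][110:230,225:345],None,fx=5,fy=5,interpolation=2)[:, :400]
cv2.imwrite("pics/g3.png",np.hstack([a,b])[:,:,::-1])
p,w,A=blob(t,(12,60,60),(25,255,255),(175,205,220,250)); print(p,w)
q=ctrl.sense();print(q["tcp_pos"],q["joints"])
```

```text
(196.31307411193848, 227.31121253967285) (38.992034912109375, 39.6282958984375)
[0.63208097 0.127727   0.19754194] [ 0.0154309   0.52848003 -0.36355445  1.60011633  0.20729209  1.05142393
 -1.97548094]
```

View pics/g3.png

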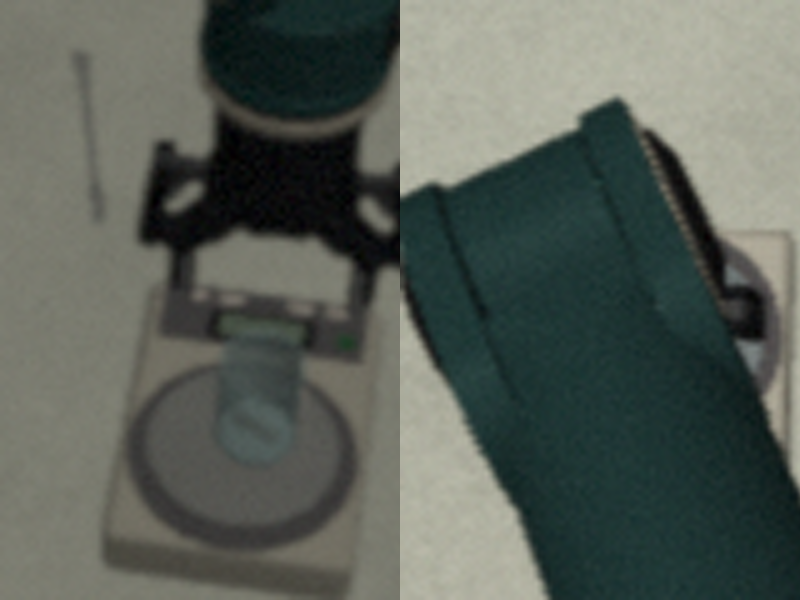

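The scene crop shows the beaker midway between the open fingers, with its base at about (255,432). I'll lower straight over it.

>>> arm_command(increments=[[[0,0.1,1,0,0,0],[0,0,2,0,0,0],[0,0,2,0,0,0],[0,0,2,0,0,0],[0,0,0,0,0,0]]])

```text
clock: 14.65
tcp_pos: [0.6308, 0.1258, 0.1245]
tcp_rot: [0.0, 1.0, 0.0, -0.002]
ft_force: [0.2, -0.3, 0.4]
grip_width: 0.0853
grip_force: 0.0
```

>>> arm_command(increments=[[[0,0,1.5,0,0,0],[0,0,1,0,0,0],[0,0,0,0,0,0],[0,0,0,0,0,0],[0,0,0,0,0,0]]])

```text
clock: 15.15
tcp_pos: [0.6329, 0.1256, 0.1031]
tcp_rot: [-0.0, 1.0, -0.0, 0.0]
ft_force: [-0.1, -0.6, 1.1]
grip_width: 0.0852
grip_force: 0.0
```

>>> arm_command(increments=[[[0,0,0,0,0,0],[0,0,0,0,0,0],[0,0,0,0,0,0],[0,0,0,0,0,0],[0,0,0,0,0,0]]], claw=0.4)

```text
clock: 15.65
tcp_pos: [0.6329, 0.1255, 0.1031]
tcp_rot: [-0.0, 1.0, -0.0, 0.0]
ft_force: [-1.3, -0.1, 6.2]
grip_width: 0.0496
grip_force: 41.9
```

>>> arm_command(increments=[[[0,0,-1,0,0,0],[0,0,-2,0,0,0],[0,0,-3,0,0,0],[0,0,-3,0,0,0],[0,0,-1,0,0,0]]])

```text
clock: 16.15
tcp_pos: [0.6336, 0.1259, 0.2063]
tcp_rot: [-0.0, 1.0, -0.0, 0.002]
ft_force: [-0.5, 0.6, -0.3]
grip_width: 0.0496
grip_force: 41.6
```

>>> arm_command(increments=[[[-0.7,2,0,0,0,0],[-1,3,0,0,0,0],[-1.5,4,0,0,0,0],[-1.5,4,0,0,0,0],[-1.5,4,0,0,0,0]]])

```text
clock: 16.65
tcp_pos: [0.5696, -0.046, 0.2025]
tcp_rot: [-0.0, 1.0, -0.0, -0.0]
ft_force: [0.8, -0.6, -1.1]
grip_width: 0.0495
grip_force: 41.6
```

>>> arm_command(increments=[[[-1.5,4,0,0,0,0],[-1.5,4,0,0,0,0],[-1.5,4,0,0,0,0],[-1.5,4,0,0,0,0],[-1.5,4,0,0,0,0]]])

```text
clock: 17.15
tcp_pos: [0.4945, -0.246, 0.2026]
tcp_rot: [-0.0, 1.0, -0.0, -0.0]
ft_force: [0.6, -0.3, 0.1]
grip_width: 0.0497
grip_force: 41.6
```

>>> arm_command(increments=[[[-1.5,4,0,0,0,0],[-1.5,4,0,0,0,0],[-1.5,3,0,0,0,0],[-0.8,2,0,0,0,0],[0,0,0,0,0,0]]])

```text
clock: 17.65
tcp_pos: [0.4405, -0.3775, 0.2023]
tcp_rot: [0.0, 1.0, -0.002, -0.0]
ft_force: [-0.1, 0.8, -0.3]
grip_width: 0.0497
grip_force: 41.6
```

>>> arm_command(increments=[[[0.3,0.9,1,0,0,0],[0,0,2,0,0,0],[0,0,2,0,0,0],[0,0,2,0,0,0],[0,0,1,0,0,0]]])

```text
clock: 18.15
tcp_pos: [0.4456, -0.3823, 0.1203]
tcp_rot: [-0.001, 1.0, 0.001, -0.001]
ft_force: [0.4, 0.5, -0.7]
grip_width: 0.0497
grip_force: 41.6
```

>>> arm_command(increments=[[[0,0,0.2,0,0,0],[0,0,0.1,0,0,0],[0,0,0,0,0,0],[0,0,0,0,0,0],[0,0,0,0,0,0]]])

```text
clock: 18.65
tcp_pos: [0.4457, -0.3837, 0.1201]
tcp_rot: [0.0, 1.0, -0.0, 0.0]
ft_force: [0.6, -0.8, -1.7]
grip_width: 0.0494
grip_force: 41.6
```

>>> arm_command(increments=[[[-0.2,0.2,0.3,0,0,0],[0,0,0.2,0,0,0],[0,0,0.1,0,0,0],[0,0,0,0,0,0],[0,0,0,0,0,0]]])

```text
clock: 19.15
tcp_pos: [0.4436, -0.3855, 0.1135]
tcp_rot: [-0.0, 1.0, -0.0, -0.0]
ft_force: [-0.2, -0.5, -0.8]
grip_width: 0.0492
grip_force: 41.6
```

>>> arm_command(increments=[[[0,0,0.1,0,0,0],[0,0,0,0,0,0],[0,0,0,0,0,0],[0,0,0,0,0,0],[0,0,0,0,0,0]]])

```text
clock: 19.65
tcp_pos: [0.4437, -0.3856, 0.1131]
tcp_rot: [0.0, 1.0, -0.0, 0.0]
ft_force: [-3.3, 2.7, 7.3]
grip_width: 0.0496
grip_force: 42.3
```

>>> arm_command(increments=[[[0,0,0,0,0,0],[0,0,0,0,0,0],[0,0,0,0,0,0],[0,0,0,0,0,0],[0,0,0,0,0,0]]], claw=1)

```text
clock: 20.15
tcp_pos: [0.4435, -0.3855, 0.1124]
tcp_rot: [-0.0, 1.0, -0.0, -0.0]
ft_force: [-0.0, 0.9, 0.1]
grip_width: 0.0857
grip_force: 0.0
```

>>> arm_command(increments=[[[0,0,-1,0,0,0],[0,0,-2,0,0,0],[0,0,-2,0,0,0],[0,0,-3,0,0,0],[0,0,-2,0,0,0]]])

```text
clock: 20.65
tcp_pos: [0.4439, -0.3857, 0.2152]
tcp_rot: [0.001, 1.0, -0.0, 0.001]
ft_force: [0.2, -0.4, -0.4]
grip_width: 0.0851
grip_force: 0.0
```

>>> arm_command(increments=[[[1.5,-2,0,0,0,0],[3,-4,0,0,0,0],[3,-4,0,0,0,0],[3,-4,0,0,0,0],[3,-4,0,0,0,0]]])

```text
clock: 21.15
tcp_pos: [0.5795, -0.2039, 0.2135]
tcp_rot: [0.0, 1.0, -0.0, 0.0]
ft_force: [1.0, -1.7, 0.8]
grip_width: 0.0854
grip_force: 0.0
```

>>> arm_command(increments=[[[3,-4,0,0,0,0],[2,-3,0,0,0,0],[1,-1.5,0,0,0,0],[0,0,0,0,0,0],[0,0,0,0,0,0]]])

```text
clock: 21.65
tcp_pos: [0.6382, -0.1217, 0.2127]
tcp_rot: [0.0, 1.0, -0.0, -0.0]
ft_force: [-1.4, -0.6, 0.4]
grip_width: 0.0855
grip_force: 0.0
```

Run:
```python
from h import *
s=get_image("scene");t=get_image("top")
a=cv2.resize(s["image"][110:230,160:320],None,fx=4,fy=4,interpolation=2)[:, :]
cv2.imwrite("pics/g4.png",a[:,:,::-1])
p,w,A=blob(s,(0,0,0),(180,255,30),(255,185,290,210));print("capS",p,w,A,ray(s,p,.088)[:2].round(4))
q=ctrl.sense();print(q["tcp_pos"],q["joints"])
for z in(.096,.06): print("tcp at z px",(px(s,[*q["tcp_pos"][:2],z])))
```

```text
capS (268.0869598388672, 195.99910736083984) (12.359884262084961, 12.694188117980957) 122.0 [ 0.6462 -0.1209]
[ 0.63790725 -0.12241397  0.21271558] [ 0.35068191  0.51211027 -0.29032956  1.57606203  0.16085814  1.077143
 -1.55394416]
tcp at z px [267.88088124 192.11039676]
tcp at z px [268.92412061 199.37183833]
```

View pics/g4.png

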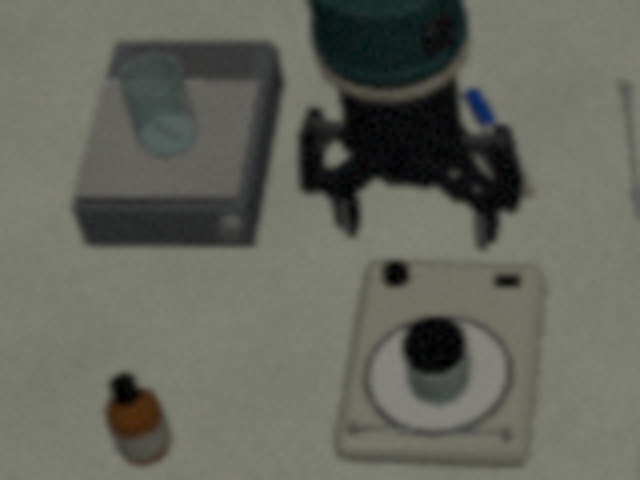

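The crop shows the beaker standing upright near the middle of the stirrer plate, and the jar below the open fingers at about (437,360).

>>> arm_command(increments=[[[0.3,-0.1,2,0,0,0],[0,0,3,0,0,0],[0,0,3,0,0,0],[0,0,2,0,0,0],[0,0,0,0,0,0]]])

```text
clock: 22.25
tcp_pos: [0.6396, -0.1209, 0.11]
tcp_rot: [-0.0, 1.0, -0.001, -0.002]
ft_force: [-0.3, 0.1, 0.4]
grip_width: 0.0859
grip_force: 0.0
```

>>> arm_command(increments=[[[0,0,2,0,0,0],[0,0,2,0,0,0],[0,0,1,0,0,0],[0,0,0.5,0,0,0],[0,0,0,0,0,0]]])

```text
clock: 22.75
tcp_pos: [0.6417, -0.1199, 0.0579]
tcp_rot: [0.0, 1.0, -0.0, 0.0]
ft_force: [0.1, -0.3, 1.0]
grip_width: 0.0852
grip_force: 0.0
```

>>> arm_command(increments=[[[0,0,0,0,0,0],[0,0,0,0,0,0],[0,0,0,0,0,0],[0,0,0,0,0,0],[0,0,0,0,0,0]]], claw=0.4)

```text
clock: 23.25
tcp_pos: [0.6419, -0.1197, 0.0585]
tcp_rot: [0.0, 1.0, -0.0, 0.0]
ft_force: [-2.0, 0.0, 7.8]
grip_width: 0.0472
grip_force: 40.2
```

>>> arm_command(increments=[[[0,0,-1,0,0,0],[0,0,-3,0,0,0],[0,0,-4,0,0,0],[0,0,-4,0,0,0],[0,-1,-2,0,0,0]]])

```text
clock: 23.75
tcp_pos: [0.6425, -0.1109, 0.2019]
tcp_rot: [0.001, 1.0, -0.001, 0.002]
ft_force: [0.5, 0.1, -0.9]
grip_width: 0.047
grip_force: 41.5
```

>>> arm_command(increments=[[[0,-2,0,0,0,0],[0,-4,0,0,0,0],[0,-4,0,0,0,0],[0,-4,0,0,0,0],[0,-4,0,0,0,0]]])

```text
clock: 24.25
tcp_pos: [0.6414, 0.072, 0.1984]
tcp_rot: [-0.0, 1.0, -0.0, 0.0]
ft_force: [-0.3, -0.0, -0.9]
grip_width: 0.0468
grip_force: 41.4
```

>>> arm_command(increments=[[[0,-3,0,0,0,0],[0,-2,0,0,0,0],[0,0,0,0,0,0],[0,0,0,0,0,0],[0,0,0,0,0,0]]])

```text
clock: 24.75
tcp_pos: [0.6418, 0.1192, 0.1978]
tcp_rot: [0.0, 1.0, -0.001, 0.0]
ft_force: [0.3, 0.4, -0.8]
grip_width: 0.0469
grip_force: 41.4
```

Target height is z ≈ 0.0835, so I'll stop just above it, then step down. I'll also measure the pan from the scene view.

>>> arm_command(increments=[[[0.2,0,2,0,0,0],[0,0,3,0,0,0],[0,0,3,0,0,0],[0,0,2,0,0,0],[0,0,0,0,0,0]]])

```text
clock: 25.25
tcp_pos: [0.6423, 0.1188, 0.0949]
tcp_rot: [0.001, 1.0, -0.001, -0.002]
ft_force: [-0.2, 0.7, -0.5]
grip_width: 0.0469
grip_force: 41.4
```

Run:
```python
from h import *
s=get_image("scene")
crop(s,(300,130,420,250),4,"pics/g5.png")
q=ctrl.sense();print(q["tcp_pos"],q["ft_force"])
for p in([.643,.12,.06],[.701,.12,.06],[.643,.178,.06],[.643,.062,.06]):print(((px(s,p)-[300,130]+.5)*4-.5).round(0))
```

```text
[0.64322413 0.11937338 0.09691296] [-0.23542194  0.35333688  0.28761489]
[195. 317.]
[189. 381.]
[273. 324.]
[118. 309.]
```

View pics/g5.png

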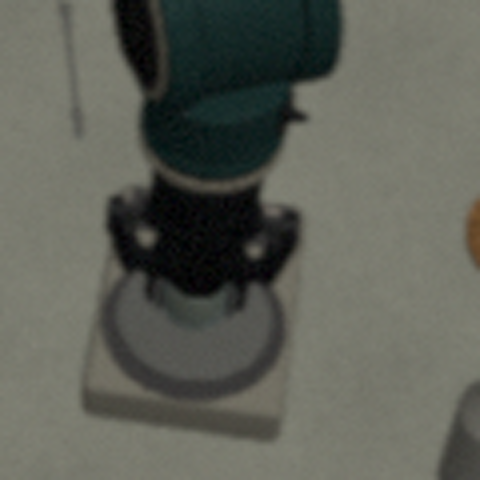

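The inner pan edges (left 115, right 275, bottom 382) match my predicted points for centre (0.643, 0.120). Next I'll lower the jar.

>>> arm_command(increments=[[[0,0,0.5,0,0,0],[0,0,0.4,0,0,0],[0,0,0.2,0,0,0],[0,0,0,0,0,0],[0,0,0,0,0,0]]])

```text
clock: 25.8
tcp_pos: [0.6437, 0.1205, 0.0868]
tcp_rot: [-0.0, 1.0, -0.0, 0.0]
ft_force: [0.1, -1.4, -0.4]
grip_width: 0.0473
grip_force: 41.5
```

>>> arm_command(increments=[[[0,0,0.1,0,0,0],[0,0,0,0,0,0],[0,0,0,0,0,0],[0,0,0,0,0,0],[0,0,0,0,0,0]]])

```text
clock: 26.3
tcp_pos: [0.6436, 0.1204, 0.0855]
tcp_rot: [-0.0, 1.0, -0.0, -0.0]
ft_force: [-0.5, 0.3, -1.2]
grip_width: 0.0468
grip_force: 41.5
```

>>> arm_command(increments=[[[0,0,0.1,0,0,0],[0,0,0,0,0,0],[0,0,0.1,0,0,0],[0,0,0,0,0,0],[0,0,0,0,0,0]]])

```text
clock: 26.8
tcp_pos: [0.6436, 0.1205, 0.0836]
tcp_rot: [-0.0, 1.0, -0.0, 0.0]
ft_force: [-1.0, -0.1, 0.7]
grip_width: 0.0472
grip_force: 41.6
```

>>> arm_command(increments=[[[0,0,0.1,0,0,0],[0,0,0,0,0,0],[0,0,0,0,0,0],[0,0,0,0,0,0],[0,0,0,0,0,0]]])

```text
clock: 27.3
tcp_pos: [0.6437, 0.1205, 0.0835]
tcp_rot: [0.0, 1.0, -0.0, 0.0]
ft_force: [-7.2, -2.0, 15.7]
grip_width: 0.0469
grip_force: 42.9
```

>>> arm_command(increments=[[[0,0,0,0,0,0],[0,0,0,0,0,0],[0,0,0,0,0,0],[0,0,0,0,0,0],[0,0,0,0,0,0]]], claw=1)

```text
clock: 27.8
tcp_pos: [0.6436, 0.1205, 0.0824]
tcp_rot: [-0.0, 1.0, -0.0, -0.0]
ft_force: [0.5, -0.5, -0.1]
grip_width: 0.0857
grip_force: 0.0
```

>>> arm_command(increments=[[[0,0,-1,0,0,0],[0,0,-2,0,0,0],[0,0,-3,0,0,0],[0,0,-3,0,0,0],[0,0,-2,0,0,0]]])

```text
clock: 28.3
tcp_pos: [0.6441, 0.1207, 0.1956]
tcp_rot: [-0.0, 1.0, -0.0, 0.001]
ft_force: [1.7, -0.2, 0.1]
grip_width: 0.0856
grip_force: 0.0
```

>>> arm_command(increments=[[[-1.3,-2,0,0,0,0],[-2,-4,0,0,0,0],[-2.4,-4,0,0,0,0],[-2.4,-4,0,0,0,0],[-2.4,-4,0,0,0,0]]])

```text
clock: 28.8
tcp_pos: [0.5376, 0.3019, 0.1935]
tcp_rot: [-0.0, 1.0, -0.0, 0.0]
ft_force: [1.2, 1.7, -0.0]
grip_width: 0.0852
grip_force: 0.0
```

>>> arm_command(increments=[[[-2.4,-4,0,0,0,0],[-1.8,-3.5,0,0,0,0],[-1,-2,0,0,0,0],[0,0,0,0,0,0],[0,0,0,0,0,0]]])

```text
clock: 29.3
tcp_pos: [0.4867, 0.3955, 0.1931]
tcp_rot: [-0.0, 1.0, 0.0, 0.0]
ft_force: [0.2, -0.6, 0.3]
grip_width: 0.0853
grip_force: 0.0
```

Run:
```python
from h import *
s=get_image("scene");t=get_image("top")
a=cv2.resize(s["image"][90:240,300:460],None,fx=3.5,fy=3.5,interpolation=2)
b=cv2.resize(s["image"][150:250,230:300],None,fx=3,fy=5,interpolation=2)
cv2.imwrite("pics/g6.png",a[:,:,::-1])
cap=(t["image"][160:200,260:300].sum(2)<90); m=cv2.moments(cap.astype(np.uint8))
if m["m00"]: print("cap top",m["m00"],ray(t,(260+m["m10"]/m["m00"],160+m["m01"]/m["m00"]),.113))
q=ctrl.sense();print(q["tcp_pos"],q["joints"])
for p in([.4868,.3966,.022],[*q["tcp_pos"][:2],.022]): print(((px(s,p)-[300,90]+.5)*3.5-.5).round(0))
```

```text
cap top 159.0 [0.64012049 0.11889998 0.113     ]
[0.48745171 0.39440914 0.19282289] [-0.42831552  0.50919274 -0.40814062  1.65125645  0.22843636  1.02843063
 -2.48119695]
[482. 334.]
[480. 334.]
```

View pics/g6.png

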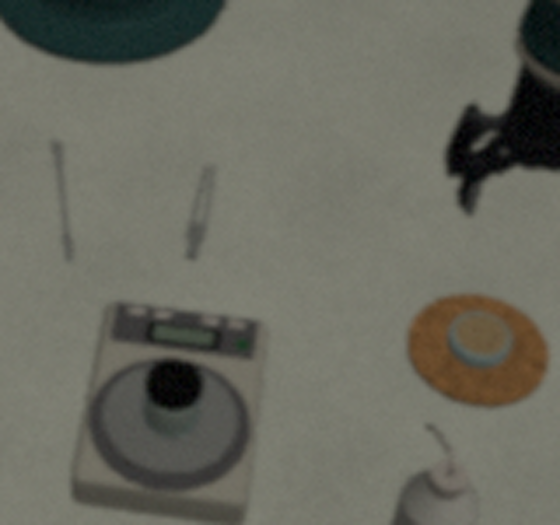

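The dish lies on the cork at (480,336), as predicted, and the jar is centred on the pan. I'll go down to the dish.

>>> arm_command(increments=[[[0,-0.2,2,0,0,0],[0,0,4,0,0,0],[0,0,4,0,0,0],[0,0,3,0,0,0],[0,0,0,0,0,0]]])

```text
clock: 29.9
tcp_pos: [0.4858, 0.3949, 0.059]
tcp_rot: [0.002, 1.0, -0.001, -0.002]
ft_force: [0.5, 0.2, 0.8]
grip_width: 0.0855
grip_force: 0.0
```

>>> arm_command(increments=[[[0,0,1.5,0,0,0],[0,0,1,0,0,0],[0,0,0.6,0,0,0],[0,0,0,0,0,0],[0,0,0,0,0,0]]])

```text
clock: 30.4
tcp_pos: [0.4869, 0.3977, 0.0321]
tcp_rot: [-0.0, 1.0, -0.0, 0.0]
ft_force: [-0.4, 0.5, 0.3]
grip_width: 0.0852
grip_force: 0.0
```

>>> arm_command(increments=[[[0,0,0,0,0,0],[0,0,0,0,0,0],[0,0,0,0,0,0],[0,0,0,0,0,0],[0,0,0,0,0,0]]], claw=0.5)

```text
clock: 30.9
tcp_pos: [0.4869, 0.3977, 0.0325]
tcp_rot: [-0.0, 1.0, -0.0, 0.0]
ft_force: [-2.6, -2.2, 12.3]
grip_width: 0.0558
grip_force: 39.8
```

>>> arm_command(increments=[[[0,0,-1,0,0,0],[0,0,-3,0,0,0],[0,0,-4,0,0,0],[0,0,-4,0,0,0],[0,0,-4,0,0,0]]])

```text
clock: 31.4
tcp_pos: [0.4864, 0.3974, 0.1939]
tcp_rot: [-0.0, 1.0, 0.0, 0.0]
ft_force: [0.6, 0.4, -0.4]
grip_width: 0.0556
grip_force: 42.5
```

>>> arm_command(increments=[[[0.4,2,-1,0,0,0],[0.8,3,0,0,0,0],[1.1,4,0,0,0,0],[1.1,4,0,0,0,0],[1.1,4,0,0,0,0]]])

```text
clock: 31.9
tcp_pos: [0.5318, 0.2259, 0.2023]
tcp_rot: [-0.0, 1.0, 0.0, 0.0]
ft_force: [0.6, 0.5, -0.7]
grip_width: 0.0556
grip_force: 42.5
```

>>> arm_command(increments=[[[1.1,4,0,0,0,0],[1.1,4,0,0,0,0],[1.1,4,0,0,0,0],[1.1,4,0,0,0,0],[1.1,4,0,0,0,0]]])

```text
clock: 32.4
tcp_pos: [0.5868, 0.0258, 0.2023]
tcp_rot: [-0.0, 1.0, 0.0, 0.0]
ft_force: [0.5, -0.1, 0.1]
grip_width: 0.0554
grip_force: 42.5
```

>>> arm_command(increments=[[[1.1,4,0,0,0,0],[1.1,4,0,0,0,0],[1.1,4,0,0,0,0],[0.8,2,0,0,0,0],[0,0,0,0,0,0]]])

```text
clock: 32.9
tcp_pos: [0.6278, -0.1164, 0.2018]
tcp_rot: [0.001, 1.0, -0.002, 0.0]
ft_force: [0.5, 0.5, 0.3]
grip_width: 0.0555
grip_force: 42.5
```

>>> arm_command(increments=[[[0.4,0.6,2,0,0,0],[0,0,4,0,0,0],[0,0,4,0,0,0],[0,0,2,0,0,0],[0,0,0.5,0,0,0]]])

```text
clock: 33.4
tcp_pos: [0.6303, -0.1174, 0.0745]
tcp_rot: [-0.001, 1.0, 0.0, -0.002]
ft_force: [0.1, 0.2, -0.5]
grip_width: 0.0554
grip_force: 42.5
```

>>> arm_command(increments=[[[0,0,0.2,0,0,0],[0,0,0,0,0,0],[0,0,0,0,0,0],[0,0,0,0,0,0],[0,0,0,0,0,0]]])

```text
clock: 33.9
tcp_pos: [0.6318, -0.1186, 0.0752]
tcp_rot: [0.0, 1.0, -0.0, 0.0]
ft_force: [1.0, -0.2, 0.2]
grip_width: 0.0555
grip_force: 42.5
```

>>> arm_command(increments=[[[0.1,0.5,0.4,0,0,0],[0,0,0.4,0,0,0],[0,0,0.3,0,0,0],[0,0,0,0,0,0],[0,0,0,0,0,0]]])

```text
clock: 34.4
tcp_pos: [0.6325, -0.1234, 0.0633]
tcp_rot: [-0.0, 1.0, 0.0, -0.0]
ft_force: [-0.1, -0.5, 0.2]
grip_width: 0.0554
grip_force: 42.5
```

>>> arm_command(increments=[[[0,0,0.1,0,0,0],[0,0,0,0,0,0],[0,0,0.1,0,0,0],[0,0,0,0,0,0],[0,0,0,0,0,0]]])

```text
clock: 34.9
tcp_pos: [0.6327, -0.1236, 0.0617]
tcp_rot: [-0.0, 1.0, -0.0, 0.0]
ft_force: [-0.8, 0.2, 3.4]
grip_width: 0.0555
grip_force: 43.0
```

Contact. I'll release and retreat, then check the result.

>>> arm_command(increments=[[[0,0,0,0,0,0],[0,0,0,0,0,0],[0,0,0,0,0,0],[0,0,0,0,0,0],[0,0,0,0,0,0]]], claw=1)

```text
clock: 35.4
tcp_pos: [0.6326, -0.1235, 0.0615]
tcp_rot: [-0.0, 1.0, -0.0, -0.0]
ft_force: [-0.1, -0.0, -0.6]
grip_width: 0.0855
grip_force: 0.0
```

>>> arm_command(increments=[[[0,0,-2,0,0,0],[0,0,-3,0,0,0],[0,0,-4,0,0,0],[0,0,-4,0,0,0],[0,0,-3,0,0,0]]])

```text
clock: 35.9
tcp_pos: [0.6329, -0.1235, 0.2242]
tcp_rot: [0.0, 1.0, -0.0, 0.001]
ft_force: [-0.2, -0.5, 0.3]
grip_width: 0.0854
grip_force: 0.0
```

>>> arm_command(increments=[[[-2,0,0,0,0,0],[-4,0,0,0,0,0],[-4,0,0,0,0,0],[-4,0,0,0,0,0],[-4,0,0,0,0,0]]])

```text
clock: 36.4
tcp_pos: [0.4509, -0.1235, 0.2214]
tcp_rot: [0.0, 1.0, -0.0, 0.0]
ft_force: [0.9, -0.2, 0.4]
grip_width: 0.0853
grip_force: 0.0
```

>>> arm_command(increments=[[[-2,0,0,0,0,0],[0,0,0,0,0,0],[0,0,0,0,0,0],[0,0,0,0,0,0],[0,0,0,0,0,0]]])

```text
clock: 36.9
tcp_pos: [0.4332, -0.1234, 0.2214]
tcp_rot: [-0.0, 1.0, 0.0, -0.0]
ft_force: [-0.5, -0.4, -0.7]
grip_width: 0.0852
grip_force: 0.0
```

Run:
```python
from h import *
s=get_image("scene");t=get_image("top")
a=cv2.resize(t["image"][130:290,240:490],None,fx=3.2,fy=3.2,interpolation=2)[:500]
cv2.imwrite("pics/f1.png",a[:,:,::-1])
for d,b in((t,(335,160,380,200)),(s,(250,185,295,225))):
    try:
        p,w,A=blob(d,(8,60,40),(25,255,255),b);print(p,w,A,ray(d,p,.05)[:2].round(4))
    except Exception as e: print(e)
```

```text
(355.94046783447266, 177.45721817016602) (12.64222526550293, 13.527155876159668) 133.0 [ 0.631  -0.1242]
(268.84167671203613, 199.75409126281738) (10.674134254455566, 13.877504348754883) 114.5 [ 0.6321 -0.1247]
```

View pics/f1.png

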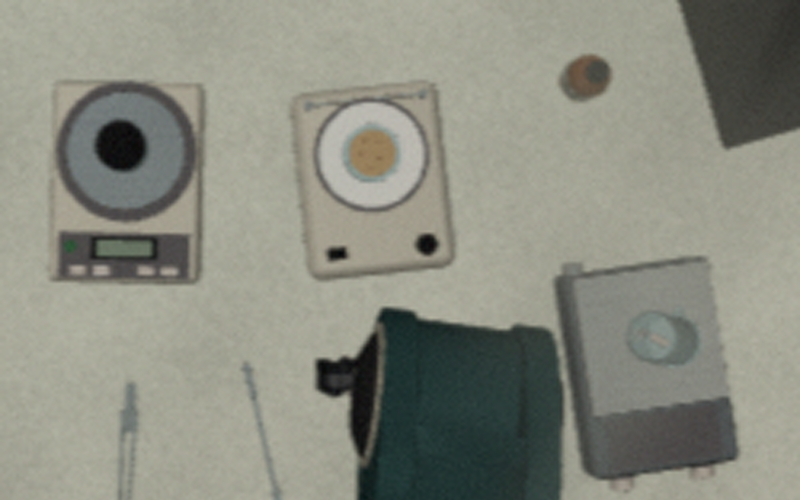

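All three samples stand centred on their plates: jar cap at (121,145), dish at (371,153) and beaker base at (655,337). The arm is clear, so I'll hand in.

```bash
python3 -c "
from plant import finish_job
print(finish_job())"
```

```text
the job is handed in; nothing more can be done
None
```

The job is handed in: the beaker is on the stirrer, the dish on the light stage and the jar on the balance, each upright and within a few millimetres of centre in the last image; no verdict came back.

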